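# Send the bearing post home and point out the shield pick

## Task

Set the workmate up for the next bearing: with the fingertips, push the sliding carriage by its round post along the track until the carriage is fully home against the red stop, without taking the post between the fingers. Then show which tool to use: bring the fingertips, pointing down, two or three centimetres above the middle of the orange plastic grip of the shield pick and stay there for three seconds. Never touch the pick or point at the blue brush instead, and leave the pick, brush, bowl, spacers and skate plate where they lie.

Things in the scene. Friction and masses are not known exactly. Their poses are not given: they have to be found in the camera images.
- track: aluminium slide track fixed to the cart, 270 mm long (y), 50 mm wide (x), rail top 14 mm high. At its +y end stands a red stop block, at its -y end a black one, both 14 mm thick along the track and 32 mm high. Origin: middle of the track's underside; y points along the track towards the red stop, z up. The carriage slides along this y.
- carriage (a joint): travel of the carriage along the track towards the red stop, in m: 0 near the black stop, 0.183 fully home against the red stop. It needs about 2 N to slide, more when pushed fast (6 N per m/s), and stays where it is left. The carriage is a grey block 60 mm long (along the track) and 48 mm wide, its top 34 mm above the cart; it cannot be lifted off.
- post_top (a point): top centre of the round upright steel post in the middle of the carriage, 88 mm above the cart. The post is 14 mm in diameter from the carriage top (34 mm) up to 75 mm; on it sits a bearing, 22 mm in diameter, from 75 to 82 mm, fixed to it; above that an 8 mm spigot. Axes as those of the track.
- pick: shield pick, lying flat on the cart; its orange plastic grip is a bar 90 mm long (x), 18 mm wide (y) and 14 mm high; a thin steel shaft of 4 mm diameter with a small bent tip runs 65 mm on from the grip's +x end. Loose, about 50 g. Origin: middle of the grip's underside; x points along the tool from the grip to the working end, z up.
- pick_grip (a point): middle of the top face of the orange grip, 14 mm above the cart: the place to point at. Axes as those of the pick.
- brush: cleaning brush, lying flat on the cart; its blue plastic grip is a bar 90 mm long (x), 18 mm wide (y) and 14 mm high; a steel ferrule and a block of white bristles run 57 mm on from the grip's +x end. Loose, about 50 g. Origin: middle of the grip's underside; x points along the tool from the grip to the working end, z up.
- brush_grip (a point): middle of the top face of the blue grip, 14 mm above the cart. Axes as those of the brush.
- bowl: grey ceramic bowl, 110 mm across the rim, 48 mm high, loose. Origin: centre of its underside.
- spacers: stack of four brass axle spacers, 16 mm in diameter, on a black foot 40 mm in diameter; 52 mm high in all, loose. Origin: centre of its underside.
- skate_plate: purple aluminium skate plate lying flat, 170 mm long (y), 55 mm wide (x), with two steel axles 100 mm long across it; 30 mm high, loose. Origin: centre of its underside.
Things that resemble listed ones, but are neither listed nor needed, are in the scene too. There is more than one size of the bowl; the one meant has the size given above. Of the things that look like the spacers, the largest one is meant.

How it is judged:
By the outcome, as a careful person would: the job done as asked, in the order asked, and still so for the second after the job is handed in, with the robot touching nothing.
It also fails if it takes over 51 s, if anything falls off the work surface, if the arm or the gripper's body presses on something with over 40 N, if the wrist force passes 120 N, or if a joint passes its speed limit or range.

## Robot

A 6-joint arm with a two-finger parallel gripper is mounted at the origin on the work surface. World frame = base frame: x ahead of the robot, y to its left, z up, the work surface at z = 0. Lengths are in m, angles in rad, forces in N, time in s.
With the tool pointing down it reaches from about 0.325 to 0.925 m from the base axis. Payload 3.1 kg.
Tool frame: the origin (TCP) lies between the finger pads, 19 mm behind the fingertips; this is the grasp point; z points along the fingers, y is the line along which they close (so a half turn about z gives the same grasp; the last joint's range is limited). The gripper opens to 85 mm and grips with 20 to 120 N. Pads are 22 mm wide; open, the fingers measure 114 mm over their backs; the gripper's body (76 mm by 85 mm) begins 54 mm behind the grasp point. The pads swing forward as they close: fully open they stand 13 mm farther back than shut.
Start: joints at [1.024, 0.217, 1.613, -0, 1.311, -0.112], TCP at [0.263, 0.567, 0.25] pointing down, gripper open.
Joint ranges: [-2.75, 2.75], [-0.78, 2.1], [0.31, 2.55], [-1.13, 4.27], [0.13, 2.63], [-2.58, 2.58]. Speed limits (rad/s): [2.79, 2.79, 3.14, 3.14, 3.14, 3.14].

## Interface

Orientations are given as [roll, pitch, yaw] about the fixed x, y, z axes, in that order (R = Rz(yaw) Ry(pitch) Rx(roll)).
In Python, from cell import bot gives the robot as it stands. Calls block until the motion is done:
- bot.move_to(position, orientation): joint-space move of the TCP to a pose.
- bot.servo_line(position, ori=None, vel=0.15, until_force=None): straight line of the TCP; ori=None keeps the orientation; vel is the mean speed in m/s. With until_force (N) it stops when the force on the tool has changed by that much, and returns True; else False.
- bot.goto_joints(angles): joint-space move.
- bot.move_gripper(opening, effort=None): finger opening in m; effort is the grip in N (None keeps the last); returns when the fingers have stopped.
- bot.hold(seconds).
- bot.ik(position, orientation): joint angles nearest the present ones, or None.
- bot.sense(): the state.
- bot.grab_frame(name): name is "scene" or "top"; returns (picture, depth): 420x560x3 uint8, blue, green, red; 420x560 float32, m along the optical axis (not along the pixel's ray), 0 where there is no reading.
- bot.camera_model(name): a dict with "fov_y" (degrees; the focal length in pixels is half the picture's height over the tangent of half this angle, whatever the lens; pixels are square), "cx", "cy" (the principal point, pixels), "rvec" (rotation vector, rad) and "tvec" (3), from world to camera coordinates, as OpenCV has them. Camera axes: x right, y down, z forward; pixel columns grow to the right and rows downward; lengths in m; the calibration is good to about 2 mm. A picture is of the moment at which its call begins. camera_model takes no time and is no camera call.
A pose or a line that the arm cannot do raises bot.Unreachable and nothing moves.
- bot.close_job(): hands the job in; it is judged then, once.
The state is a dict: "time_s": time; "joint_positions": joint angles; "qvel": joint speeds; "effort": joint torques, N m; "tcp_pos": TCP position; "tool_rot": TCP orientation; "ft_force": force on the tool from outside, world axes, zero at the start; "moment": the same for the moment, N m; "grip_width": finger opening in m; "grasp_force": force on a finger pad.
Only numpy, scipy, OpenCV 4.12 (cv2) and the standard library are available. Lean on these libraries where they do the work, as an engineer would, in place of code of your own. Each camera call takes 0.05 s, during which the arm holds its last target. There are 200 camera calls.

## Working session

There is one attempt and no reset: what is moved stays moved. The work goes in short steps, each a Python script; the robot and the scene stay as the last script left them, time stands still between calls to the robot, and variables do not carry over. Pictures are saved under pics/ and viewed, at most 10 in all, crops included, and the job is handed in when it is done.

```bash
mkdir -p pics; cat > h.py <<'E'
import numpy as np, cv2
from cell import bot
def cloud(n):
    im,d=bot.grab_frame(n); m=bot.camera_model(n)
    f=im.shape[0]/2/np.tan(np.radians(m["fov_y"])/2)
    v,u=np.indices(d.shape)
    P=np.stack([(u-m["cx"])/f*d,(v-m["cy"])/f*d,d],-1)
    R=cv2.Rodrigues(np.array(m["rvec"],float))[0]
    W=(P-np.array(m["tvec"]).ravel())@R; W[d==0]=np.nan
    return im,W,m
E
python3 - <<'E'
from h import *
for n in("top","scene"):
    im,W,m=cloud(n); cv2.imwrite(f"pics/{n}.png",im); np.savez(f"{n}.npz",im=im,W=W); print(n,m)
E
```

```text
top {'fov_y': 51.918129697356015, 'cx': 282.8324911416526, 'cy': 214.2787049838272, 'rvec': array([ 2.19136339, -2.13985801,  0.12545198]), 'tvec': array([-0.11322012,  0.63518913,  0.97551128])}
scene {'fov_y': 50.09992975667348, 'cx': 278.4523652887003, 'cy': 207.36752227146775, 'rvec': array([ 2.13354723,  0.74209456, -0.34505997]), 'tvec': array([-0.44743364, -0.22088154,  1.34383913])}
```

View pics/top.png

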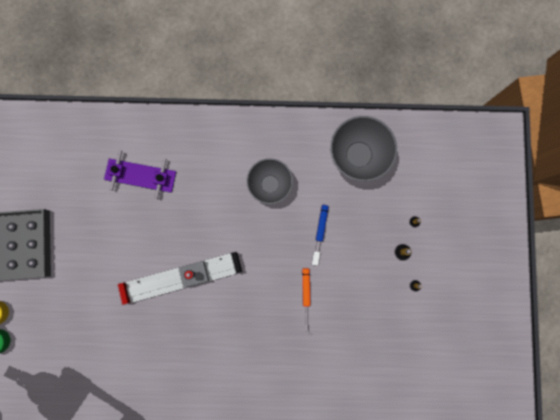

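View pics/scene.png

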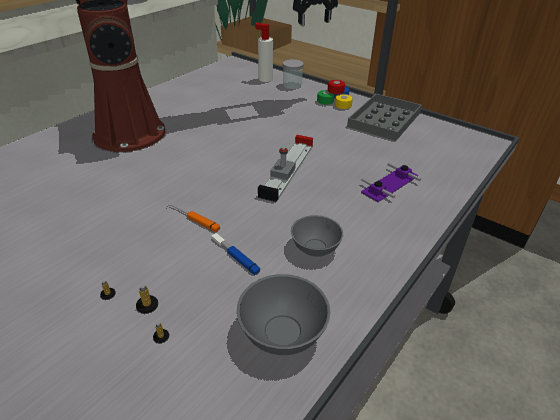

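Top view: track from the red stop (124,293) to the black stop (237,263), carriage and post near (190,275). The orange pick's grip is at (307,288) with a thin shaft below it. The blue brush at (321,225) has white bristles. Candidates for the pick are the orange tool (307,288) and the blue tool (321,225). The orange one with the thin shaft fits. Next I'll measure and confirm with a crop.

```bash
python3 - <<'E'
from h import *
for n in("top","scene"):
    z=np.load(n+".npz"); im,W=z["im"],z["W"]; hsv=cv2.cvtColor(im,cv2.COLOR_BGR2HSV); H,S,V=cv2.split(hsv)
    x,y,h=W[...,0],W[...,1],W[...,2]
    print(n,"table z",np.nanmedian(h))
    roi=(x>.2)&(x<.9)&(y>-.3)&(y<.6)
    def rep(l,m):
        k,lab,st,c=cv2.connectedComponentsWithStats(m.astype(np.uint8))
        for i in range(1,k):
            if st[i,4]<12: continue
            q=W[lab==i]; q=q[~np.isnan(q[:,0])]
            (cx,cy),(a,b),t=cv2.minAreaRect(q[:,:2].astype(np.float32))
            print(l,"px",c[i].round(),"n",st[i,4],"mean",q.mean(0).round(4),"rect",np.round([cx,cy,a,b,t],4),"zmax",q[:,2].max().round(4))
    rep("orange",roi&(H>4)&(H<16)&(S>180)&(V>90)); rep("blue",roi&(H>105)&(H<128)&(S>150)&(h>.006)&(V>60))
    rep("red",roi&((H<5)|(H>174))&(S>120)&(h>.01)); 
    rep("track",roi&(h>.009)&(S<60)&(h<.04)); rep("post",roi&(h>.06)&(h<.1))
im=np.load("top.npz")["im"]
a=cv2.resize(im[235:315,110:250],None,fx=5,fy=5,interpolation=2); b=cv2.resize(im[200:340,280:350],(200,400),interpolation=2)
o=np.hstack([a[:, :590],b]); cv2.imwrite("pics/crop.png",o)
E
```

```text
top table z -0.0007493773578180238
orange px [306. 287.] n 230 mean [ 0.4686 -0.1566  0.014 ] rect [ 0.4694 -0.1567  0.084   0.0145  1.0229] zmax 0.0186
blue px [322. 223.] n 214 mean [ 0.6212 -0.1918  0.0138] rect [ 6.22400e-01 -1.92200e-01  1.52000e-02  8.51000e-02  8.08043e+01] zmax 0.0197
red px [189. 274.] n 43 mean [0.4948 0.1058 0.0819] rect [0.4943 0.1064 0.0154 0.0162 2.2695] zmax 0.0858
red px [123. 293.] n 150 mean [0.4463 0.2658 0.0297] rect [4.46200e-01 2.67300e-01 4.72000e-02 1.29000e-02 1.57268e+01] zmax 0.0363
track px [351. 150.] n 994 mean [ 0.8006 -0.2598  0.0233] rect [ 7.93800e-01 -2.59100e-01  8.15000e-02  1.27000e-01  8.99605e+01] zmax 0.04
track px [119. 156.] n 45 mean [0.7714 0.3014 0.0186] rect [7.70800e-01 3.02000e-01 7.40000e-03 3.14000e-02 7.95001e+01] zmax 0.0263
track px [163. 164.] n 44 mean [0.7535 0.1934 0.0187] rect [7.53000e-01 1.94400e-01 8.70000e-03 3.10000e-02 7.95892e+01] zmax 0.0232
track px [269. 181.] n 972 mean [ 0.7194 -0.0627  0.022 ] rect [ 0.7148 -0.0636  0.0942  0.0946  1.6938] zmax 0.04
track px [114. 169.] n 17 mean [0.7384 0.3066 0
[... 4507 characters left out ...]
.78400e-01  1.37000e-02  5.52000e-02  8.22466e+01] zmax 0.0137
track px [314. 251.] n 155 mean [ 0.7376 -0.0993  0.0302] rect [ 7.35300e-01 -9.43000e-02  8.85000e-02  2.92000e-02  3.05097e+01] zmax 0.0399
track px [287. 312.] n 2074 mean [ 0.7843 -0.2515  0.0239] rect [ 0.7924 -0.2565  0.1263  0.0863  0.243 ] zmax 0.04
post px [335.  83.] n 79 mean [0.3538 0.5813 0.0638] rect [3.52100e-01 5.80500e-01 3.70000e-02 5.58000e-02 8.70807e+01] zmax 0.0676
post px [283. 152.] n 72 mean [0.4988 0.1057 0.0773] rect [4.97300e-01 1.07000e-01 2.07000e-02 2.05000e-02 3.31278e+01] zmax 0.0879
post px [294. 293.] n 774 mean [ 0.7867 -0.2383  0.0658] rect [ 0.794  -0.2503  0.0991  0.1558 89.906 ] zmax 0.0709
```

View pics/crop.png

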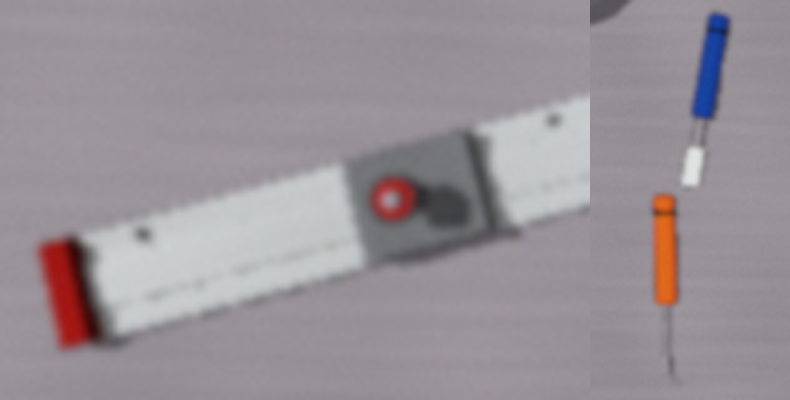

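The crop confirms it: the orange tool with the thin bent shaft is the pick, and the blue one with bristles is the brush. The post is at about (.4957,.107). The track runs along (-.288,.958), which leaves about 0.130 m to home. I'll push with closed fingers, tilted so the tips touch the post below the bearing.

```bash
cat >> h.py <<'E'
from scipy.spatial.transform import Rotation as Ro
a=np.radians(16.75); D=np.array([-np.sin(a),np.cos(a),0]); Z=np.array([0,0,1.])
post=np.array([.4957,.107,0]); th=np.radians(15)
def ori(zt,y): 
    y=y/np.linalg.norm(y); return Ro.from_matrix(np.c_[np.cross(y,zt),y,zt]).as_euler("xyz")
zt=np.sin(th)*D-np.cos(th)*Z; p=np.cross(D,Z)
def tcp(s,tipz): return post+D*s+Z*tipz-.019*zt
E
python3 - <<'E'
from h import *
q0=np.array(bot.sense()["joint_positions"]); best=None
for sg in(1,-1):
    o=ori(zt,sg*p); q=bot.ik(tcp(-.055,.16),o)
    print(sg,None if q is None else np.round(q,2))
    if q is not None and (best is None or abs(np.array(q)-q0).sum()<best[0]): best=(abs(np.array(q)-q0).sum(),o,sg)
o=best[1]; print("sign",best[2])
bot.move_gripper(0.0,20)
bot.move_to(tcp(-.055,.16),o)
bot.servo_line(tcp(-.055,.052),o,vel=.1)
im,W,m=cloud("scene"); print(bot.sense()["time_s"],bot.sense()["tcp_pos"],bot.sense()["ft_force"],bot.sense()["grip_width"])
cv2.imwrite("pics/pre.png",cv2.resize(im[60:260,170:400],None,fx=3,fy=3))
E
```

```text
1 [-0.17  0.11  1.9   0.25  1.26 -0.55]
-1 None
sign 1
4.2333 [0.51377972 0.04952539 0.07121541] [-0.38875467  0.04687809  0.63902007] 0.0001729721051991573
```

View pics/pre.png

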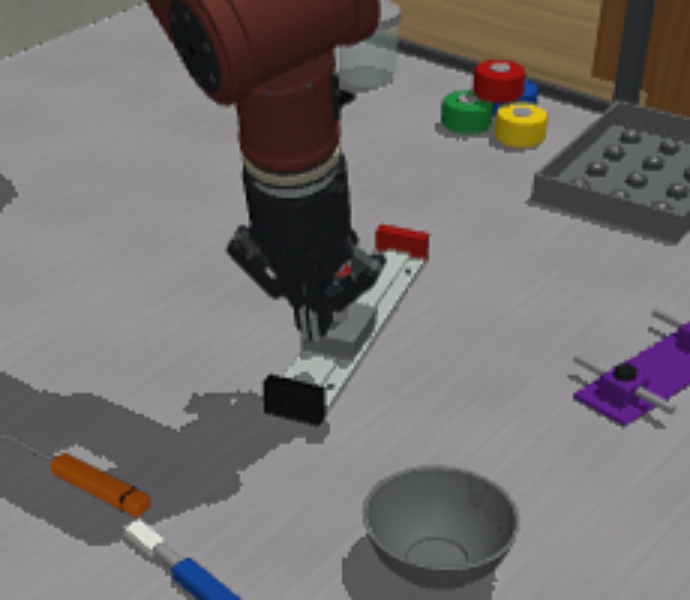

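The fingers are closed, tilted, and behind the post on the black-stop side, with nothing touching. Now I'll push.

```bash
python3 - <<'E'
from h import *
o=ori(zt,p)
for i in range(6):
    r=bot.servo_line(tcp(.130,.052),o,vel=.06,until_force=12)
    s=bot.sense(); d=(np.array(s["tcp_pos"])-post+.019*zt)@D
    print(r,"s",round(d,4),s["ft_force"].round(2) if hasattr(s["ft_force"],"round") else s["ft_force"],s["time_s"])
    if d>.095 : break
im,W,m=cloud("scene")
cv2.imwrite("pics/push.png",cv2.resize(im[60:260,170:400],None,fx=3,fy=3))
E
```

```text
True s 0.1159 [ 0.32 -2.88  1.79] 6.7583
```

View pics/push.png

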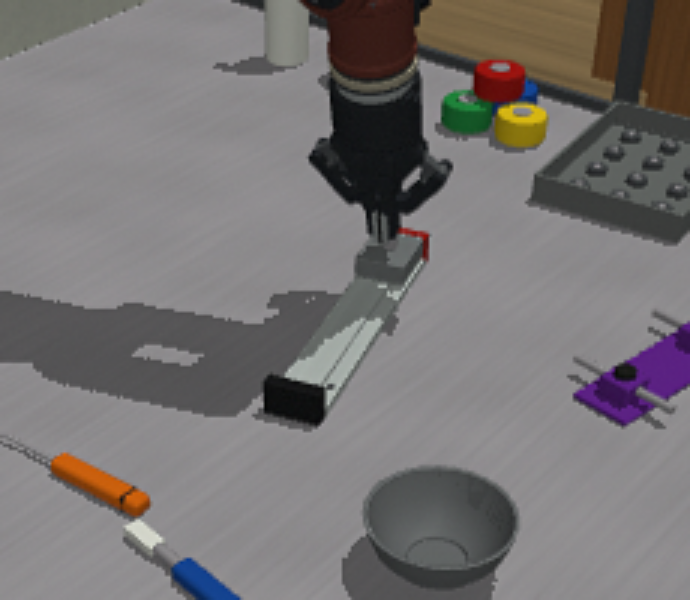

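The carriage looks home at the red stop, after a 12 N stop at s=0.116. I'll press once more slowly to make sure, back off, and go above the pick, checking the real fingertip height on the way.

```bash
python3 - <<'E'
from h import *
o=ori(zt,p)
r=bot.servo_line(tcp(.130,.052),o,vel=.02,until_force=15)
s=bot.sense(); d=(np.array(s["tcp_pos"])-post+.019*zt)@D; print(r,"s",round(d,4),s["ft_force"])
bot.servo_line(tcp(.06,.052),o,vel=.1)
bot.servo_line(tcp(.05,.17),o,vel=.15)
g=np.array([.472,-.156,0]); od=None
q0=np.array(bot.sense()["joint_positions"]); c=[]
for w in np.radians(np.arange(0,360,30)):
    oo=ori(-Z,np.array([np.cos(w),np.sin(w),0])); q=bot.ik(g+Z*.15,oo)
    if q is not None: c.append((abs(np.array(q)-q0).max(),w,oo))
w,oo=min(c,key=lambda t:t[0])[1:]; print("w",np.degrees(w)); np.save("oo.npy",oo)
bot.move_to(g+Z*(.17+.019),oo)
out=[]
for n in("top","scene"):
    im,W,m=cloud(n); np.savez(n+"2.npz",im=im,W=W); out.append(im)
s=bot.sense(); print(s["time_s"],s["tcp_pos"])
im=out[1]
near=(abs(W[...,0]-.472)<.05)&(abs(W[...,1]+.156)<.05)&(W[...,2]>.08)
print("tip z (cmd .17):",np.sort(W[near][:,2])[:8].round(4))
lo=near&(W[...,2]<np.nanmin(W[near][:,2])+.012); print("tip xy",W[lo].mean(0).round(4),lo.sum())
a=cv2.resize(out[0][230:320,100:250],None,fx=4,fy=4); b=cv2.resize(im[100:280,150:350],(200*2,180*2))
b=b[:,:200]; cv2.imwrite("pics/mid.png",np.hstack([a,b]))
E
```

```text
True s 0.116 [ 1.51244413 -3.22098198  2.06081278]
w 0.0
10.1 [ 0.47216093 -0.15486813  0.18875582]
tip z (cmd .17): [0.1687 0.1693 0.1696 0.1697 0.1702 0.1711 0.1717 0.1722]
tip xy [ 0.477  -0.1596  0.1757] 42
```

View pics/mid.png

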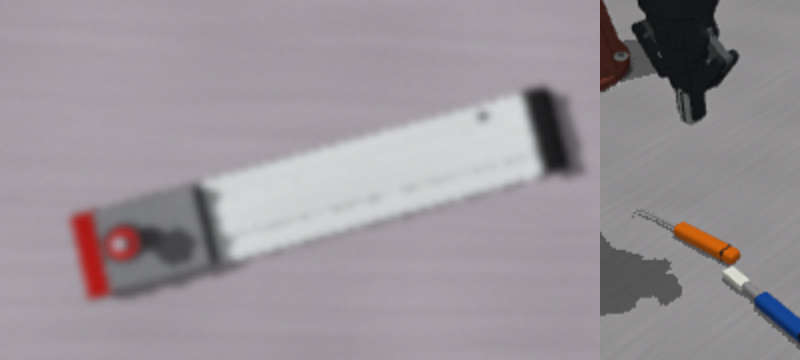

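The carriage sits flush against the red stop. The closed fingertips measure at 0.17 m as commanded, so the tip offset is right. Next I'll descend and point.

```bash
python3 - <<'E'
from h import *
g=np.array([.472,-.156,.039+.019]); oo=np.load("oo.npy")
bot.servo_line(g,oo,vel=.08); bot.hold(4)
s=bot.sense(); print(s["time_s"],s["tcp_pos"],s["ft_force"])
im,W,m=cloud("scene"); H,S,V=cv2.split(cv2.cvtColor(im,cv2.COLOR_BGR2HSV))
k=(H>4)&(H<16)&(S>180)&(V>60)&(abs(W[...,0]-.47)<.1)&(abs(W[...,1]+.156)<.06); print(W[k].mean(0),k.sum())
cv2.imwrite("pics/point.png",cv2.resize(im[120:300,130:330],None,fx=3,fy=3))
E
```

```text
15.8917 [ 0.47198767 -0.15598139  0.05800437] [-0.72661078  0.00125513  0.25810921]
[ 0.47547673 -0.15777789  0.01122504] 270
```

View pics/point.png

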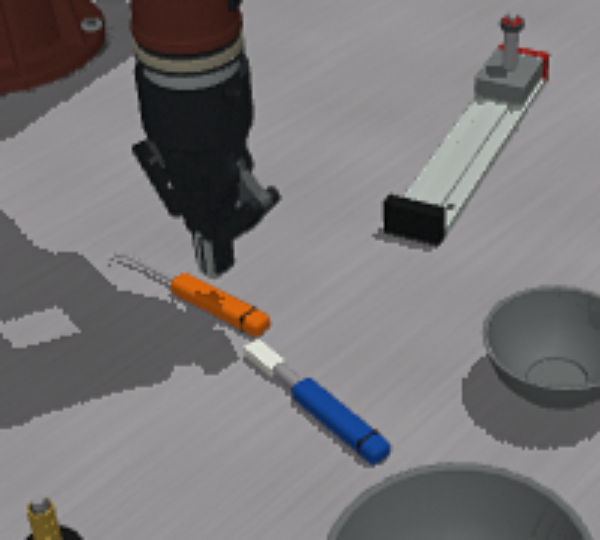

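The fingertips are held above the middle of the orange grip, crop (213,275), without contact. The pick has not moved and the carriage is home. I'm handing it in.

```bash
python3 -c "
from cell import bot
print(bot.close_job())"
```

```text
the job is handed in; nothing more can be done
None
```

I pushed the carriage home against the red stop, then held the closed fingertips about 25 mm above the middle of the orange grip for 4 s without touching the pick, and handed the job in at about 16 s.

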